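# Lock the reagent chest

### The arm

A 7-joint arm with a two-finger parallel gripper is mounted at the origin on the work surface. World frame = base frame: x ahead of the robot, y to its left, z up, the work surface at z = 0. Lengths are in m, angles in rad, forces in N, time in s.
With the tool pointing down it reaches from about 0.425 to 0.925 m from the base axis. Payload 6.8 kg.
Tool frame: the origin (TCP) lies midway between the tips of the shut fingers; the grasp point (between the pads) lies 19 mm behind it; z points along the fingers, y is the line along which they close (so a half turn about z gives the same grasp; the last joint's range is limited). The gripper opens to 85 mm and grips with 20 to 120 N. Pads are 22 mm wide; open, the fingers measure 114 mm over their backs; the gripper's body (76 mm by 85 mm) begins 54 mm behind the grasp point. The pads swing forward as they close: fully open they stand 13 mm farther back than shut.
Start: joints at [1.135, 0.477, 0.022, 1.555, -0.011, 1.109, -0.083], TCP at [0.217, -0.639, 0.201] pointing down, gripper open.
Joint ranges: [-2.96, 2.96], [-0.34, 2.1], [-1.41, 1.46], [0.24, 2.44], [-1.37, 4.51], [0.17, 1.92], [-2.96, 2.96]. Speed limits (rad/s): [2.39, 2.39, 3.14, 3.14, 3.14, 3.14, 3.14].

### API

Orientations are given as a rotation vector (axis times angle).
In Python, from bench import get_obs, grab_frame, camera_params, r gives the robot as it stands.
- The arm moves only by the shell command python3 -m jog 'ROWS' [FORCE]. ROWS is JSON, a list of rows, each an object of numbers: "rx", "ry", "rz": the turn, a rotation vector about the world's x, y, z scaled (see below); "x", "y", "z": the shift along the world's x, y, z scaled (see below); "jaw": the opening, from -1 (shut) to 1 (fully open). In form: [{"rx": .., "ry": .., "rz": .., "x": .., "y": .., "z": .., "jaw": ..}, ...]. A call has 1 to 8 rows; each row shifts and turns the commanded pose from where the row before left it; what a row does not reach is not made up. The controller multiplies each number of a shift by 60 mm and each number of a turn by 10 degrees. A row lasts 1/8 s, in which the tool goes at most 62.5 mm and 10.7 degrees, less where a joint would pass 70% of its speed; a pose out of reach is approached as far as the arm can. A call with a number of a shift or a turn outside -1 to 1 is refused whole. A call with a gripper value outside its range is refused whole. The fingers move at their own pace and stop on an object; FORCE is the grip in N (left out, the last holds). Time passes only in rows, so rows that do not move let the fingers close. It gives the time, the measured TCP pose, the force, the opening and the grip force at its end, in the units of the state.
- get_obs(): the state, without advancing time (a new reading comes with each control period).
- grab_frame(name): name is "side" or "top" or "wrist"; returns the picture (384x512x3 uint8, red, green, blue); there is no depth.
- camera_params(name): a dict with "fx", "fy", "cx", "cy" (pixels), "R" (3x3) and "t" (3): a world point X has camera coordinates R X + t. Camera axes: x right, y down, z forward; pixel columns grow to the right and rows downward; lengths in m; the calibration is good to about 2 mm. A picture is of the moment at which its call begins: read the wrist's pose just before it. camera_params takes no time and is no camera call; for the wrist camera it gives the pose at the moment of the call.
- r.hand_in(): hands the job in; it is judged then, once.
The state is a dict: "clock": time; "joints": joint angles; "qvel": joint speeds; "tau": joint torques, N m; "tcp_pos": TCP position; "orientation": TCP orientation; "contact_force": force on the tool from outside, world axes, zero at the start; "moment": the same for the moment, N m; "grip_width": finger opening in m; "gripper_force": force on a finger pad.
Only numpy, scipy, OpenCV 4.12 (cv2) and the standard library are available. Lean on these libraries where they do the work, as an engineer would, in place of code of your own. Each camera call takes 0.05 s, during which the arm holds its last target. There are 200 camera calls.

### The job

Lock the reagent chest using fingertips only: push the red pin to turn the brass disc until its slot lines up with the steel bar, then push the bar by its yellow plate through the disc until it is fully home, with the plate against the guide and the nose in the keeper. Do not lift the bar out of its guide, and leave the bottles, jar, dish and beaker undisturbed. Finish with the hand clear of everything.

Things in the scene. Friction and masses are not known exactly. Their poses are not given: they have to be found in the camera images.
- chest: Blue steel chest with grey lid, fixed, 240 (x) x 360 (y) x 80 high. Origin: centre of its underside; z up. The lid top is level, 80 above the bench. The lock lies on the lid along the line x = +20, parallel to the chest's y; towards +y: rail, guide, disc, keeper. The bar lies on the steel rail (36 wide, 4 high, y -178 to +10) and is pushed towards +y.
- guide (a point): Centre of the guide's near (-y) end at lid height: chest x +20, y -38, z +80. The guide is two dark walls, each 10 thick, 15 apart, up to 18 above the lid, from here 46 towards +y. The bar's yellow plate stops against this end.
- keeper (a point): Mouth of the keeper at lid height: chest x +20, y +95, z +80. The keeper is a dark arch 38 wide, 29 high, 30 long (y +95 to +125), its opening 18 wide and 24 high; the bar's nose goes in here when locked.
- disc_axis (a point): The disc's vertical turning axis at lid height: chest x +20, y +50, z +80. The brass disc is 76 dia and 18 high above the lid; its slot is 17 wide, open on top, right across, dark floor 3.4 above the lid.
- disc (a joint): Disc angle, rad, anticlockwise from above is positive; range -0.5 to 1.6, no stop or detent at 0. At 0 the slot is in line with the bar. Starts at 0.6 to 1.4, the solid rim barring the bar. Stiff (0.06 N m friction, about 1.1 N at the pin), stays where it is left. The round-nosed bar enters and straightens the disc itself when the slot is within about 0.15.
- pin (a point): Upright red pin on the disc's lever: 12 dia, from 18 to 52 above the lid (this point 36 above it), 55 from the disc axis. The lever is a brass arm 14 wide, its top 18 above the lid. At disc angle 0 the pin lies 0.6 rad from the chest's -x towards +y, seen from the axis; at 0.6 straight towards -x; at 1.4 it leans towards -y. So push it towards +y, clockwise from above.
- bar: Loose steel bar, 12 wide (x), 12 high, 156 long, 0.17 to 0.34 kg, on the rail, its front between the guide walls, underside 84 above the bench. Origin: underside, at the front face of its yellow plate; y runs along the bar to the round nose at +156. Starts at chest y -160 to -147; fully home when the plate meets the guide's end at chest y -38. Slides with 1 to 2.5 N.
- thumb (a point): Middle of the rear (-y) face of the yellow thumb plate, where the bar is pushed: bar x 0, y -8, z +20, i.e. 24 above the lid. The plate is 30 wide, 8 thick (bar y -8 to 0) and reaches from 5 to 40 above the lid.
- vial: Bystander: small amber glass jar with black cap, 30 dia x 55 high, standing on the chest's lid. Origin: centre of its underside.
- dish: Bystander: round glass dish, 60 dia x 14 high, lying on the lid. Origin: centre of its underside.
- amber_bottle: Bystander: amber reagent bottle, 68 dia x 145 high, on the bench. Origin: centre of its underside.
- clear_bottle: Bystander: clear glass reagent bottle, 68 dia x 150 high, on the bench. Origin: centre of its underside.
- white_bottle: Bystander: white plastic bottle, 72 dia x 130 high, on the bench. Origin: centre of its underside.
- beaker: Bystander: open glass beaker, 76 dia at the rim, 100 high, on the bench. Origin: centre of its underside.
Things that resemble listed ones, but are neither listed nor needed, are in the scene too. There is more than one size of the bar; the job needs the middle-sized.

How it is judged:
On the way, in this order (a step that is already met when the one before it is completed fails the run):
1. the disc's slot is in line with the bar (within 0.15 rad) (value of joint disc between -0.15 and 0.15 rad), for 0.2 s.
2. the bar is pushed through the disc and home, to within 5 mm (y of bar in the frame of chest above -0.043 m), for 0.1 s.
At the end, for the whole second after the job is handed in: The bar lies at rest in the lock, its plate within 5 mm of the guide's end (bar origin at chest y above -43 mm), its underside within 4 mm of rail height, straight along the chest's y and level within 0.08 rad, the disc within 0.15 rad of in line (all of step 1 and y of bar in the frame of chest above -0.043 m and z of bar in the frame of chest below 0.088 m and angle between the y axis of bar and the y axis of chest, either way round below 0.08 rad and angle between bar's own z axis and vertical below 0.08 rad and linear speed of bar below 0.01 m/s); the robot touches nothing.
It fails at once if the bar is lifted out (its plate end more than 15 mm up) or tipped more than 0.35 rad (z of bar in the frame of chest above 0.099 m or angle between bar's own z axis and vertical above 0.35 rad).
It fails at once if a bystander is moved by more than 25 mm or tipped more than 0.3 rad (distance of any of vial, dish, amber_bottle, clear_bottle, white_bottle, beaker from where it was at the start of the episode above 0.025 m or angle between any of vial, dish, amber_bottle, clear_bottle, white_bottle, beaker's own z axis and vertical above 0.3 rad).
It also fails if it takes over 45 s, if anything falls off the work surface, if the arm or the gripper's body presses on something with over 40 N, if the wrist force passes 120 N, or if a joint passes its speed limit or range.

## Working session

There is one attempt and no reset: what is moved stays moved. The work goes in short steps, Python scripts to look and compute and a shell command to move; the robot and the scene stay as the last step left them, time stands still between calls to the robot, and variables do not carry over. Pictures are saved under pics/ and viewed, at most 10 in all, crops included, and the job is handed in when it is done.

```bash
mkdir -p pics; python3 - <<'E'
from bench import *
import cv2
for n in("top","side"):
    cv2.imwrite(f"pics/{n}0.png",cv2.resize(grab_frame(n)[:,:,::-1],(800,600),interpolation=cv2.INTER_CUBIC))
    p=camera_params(n);print(n,{k:(v.round(3).tolist() if hasattr(v,'round') else v) for k,v in p.items()})
o=get_obs();print(o['clock'],o['tcp_pos'],o['orientation'],o['contact_force'],o['grip_width'])
E
```

```text
top {'fx': 486.9672994018117, 'fy': 486.9672994018117, 'cx': 256.3577256654657, 'cy': 190.71199131508058, 'R': [[-0.002, -1.0, 0.023], [-0.999, 0.001, -0.049], [0.049, -0.023, -0.999]], 't': [-0.019, 0.467, 1.427]}
side {'fx': 384.6046639468249, 'fy': 384.6046639468249, 'cx': 253.18164248652172, 'cy': 191.41536536269624, 'R': [[-0.942, 0.336, 0.008], [0.263, 0.753, -0.603], [-0.209, -0.565, -0.798]], 't': [0.441, -0.061, 1.455]}
0.1 [ 0.21711478 -0.63852778  0.19991319] [-3.09793860e+00 -5.12280792e-01  5.85282794e-04] [ 0.40683877  1.29784275 -0.11807959] 0.08555338319843882
```

View pics/top0.png

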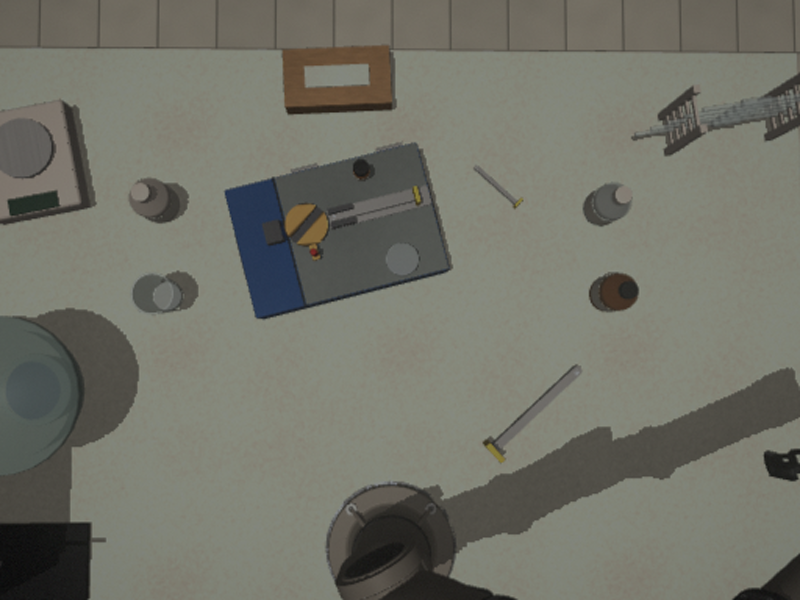

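View pics/side0.png

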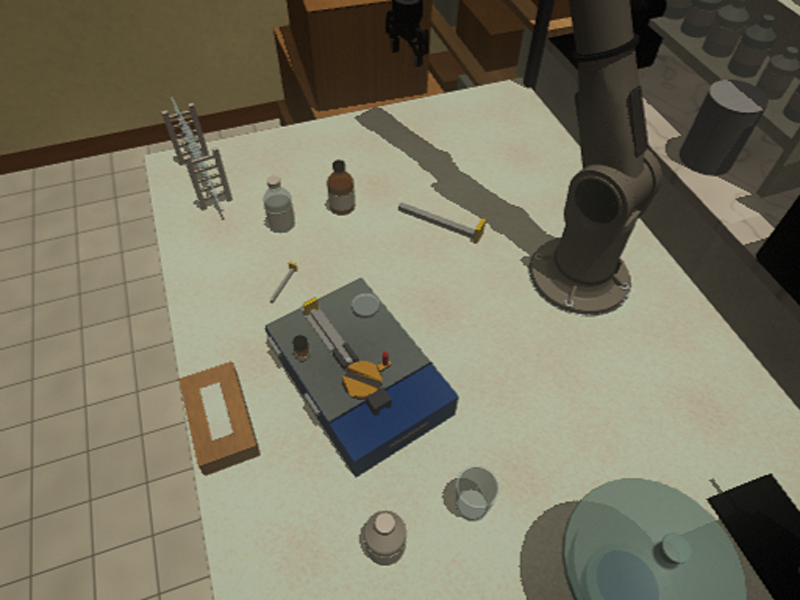

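The top view shows the chest at about (340,230), with the disc at (306,224), pin (315,250), the bar's yellow plate (417,195), jar (361,168) and dish (402,259). There are three bars: a small one on the bench at (498,187), a large one on the bench at (535,410), and the one on the lid rail at (375,205). The rail bar is medium length, lies in the guide and fits the description. I'll confirm it in an enlarged crop.

```bash
python3 - <<'E'
from bench import *
import cv2
t=grab_frame("top")[85:210,135:300,::-1]; s=grab_frame("side")[170:310,160:300,::-1]
t=cv2.convertScaleAbs(t,alpha=1.5); s=cv2.convertScaleAbs(s,alpha=1.5)
cv2.imwrite("pics/t1.png",cv2.resize(t,None,fx=4.8,fy=4.8,interpolation=cv2.INTER_CUBIC)) 
cv2.imwrite("pics/s1.png",cv2.resize(s,None,fx=4.2,fy=4.2,interpolation=cv2.INTER_CUBIC))
E
```

```text
(no output)
```

View pics/t1.png

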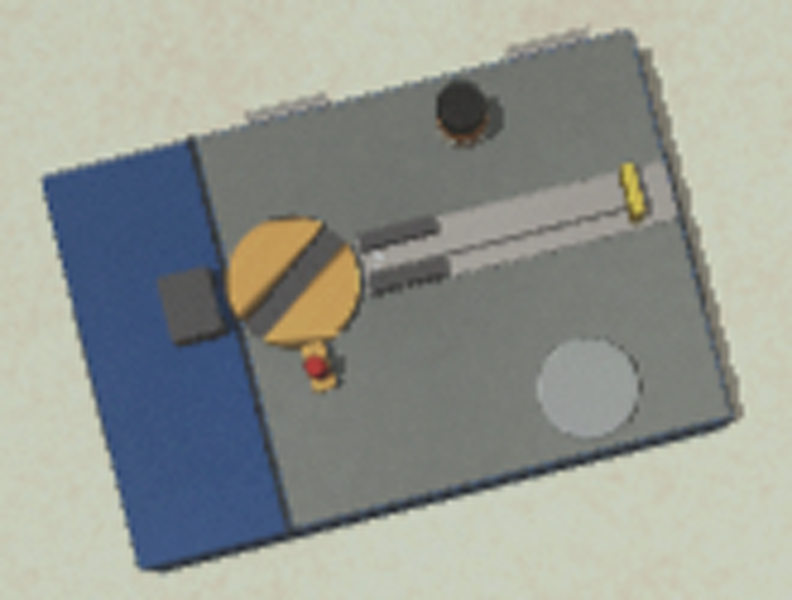

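View pics/s1.png

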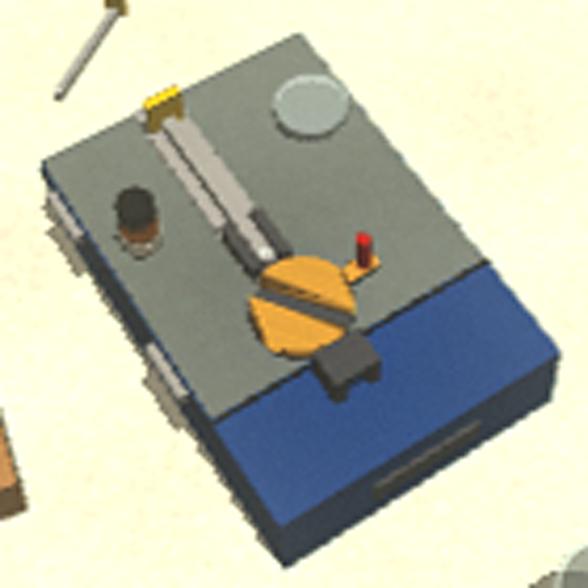

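The crops confirm the rail bar (plate at top-crop (633,192)). It's in the guide with its nose at (375,258), in front of the disc, and the slot is turned roughly 0.7 rad. The pin is at (316,366). Next I'll fit the chest pose.

```bash
cat >h.py <<'E'
import numpy as np
from scipy.optimize import least_squares
from scipy.spatial.transform import Rotation as Ro
from bench import *
C={n:camera_params(n) for n in("top","side")}
def proj(n,X):
    c=C[n];p=np.array(c['R'])@X+np.array(c['t']);return np.array([c['fx']*p[0]/p[2]+c['cx'],c['fy']*p[1]/p[2]+c['cy']])
T=lambda u,v:("top",np.array([135+(u+.5)/4.8-.5,85+(v+.5)/4.8-.5]))
S=lambda u,v:("side",np.array([160+(u+.5)/4.2-.5,170+(v+.5)/4.2-.5]))
def w(q,c):
    x,y,a=q; return np.array([x+np.cos(a)*c[0]-np.sin(a)*c[1],y+np.sin(a)*c[0]+np.cos(a)*c[1],c[2]])
E
cat >fit.py <<'E'
from h import *
L=[(T(43,177),(.12,.18)),(T(632,30),(.12,-.18)),(T(734,414),(-.12,-.18)),(T(142,564),(-.12,.18)),
(S(298,35),(-.12,-.18)),(S(43,162),(.12,-.18)),(S(556,355),(-.12,.18)),(S(285,525),(.12,.18))]
L=[(o,(*c,.08)) for o,c in L]+[(T(294,282),(.02,.05,.098))]
f=lambda q:np.concatenate([proj(o[0],w(q,c))-o[1] for o,c in L])
s=least_squares(f,[.75,.1,.2]);q=s.x;print("chest",q.round(4));print(s.fun.reshape(-1,2).round(1).tolist())
np.save("q.npy",q)
# pin angle, bar y
g=lambda th:np.concatenate([proj(o[0],w(q,(.02-.055*np.cos(.6-th[0]),.05+.055*np.sin(.6-th[0]),.132)))-o[1] for o in(T(316,364),S(364,237))])
s=least_squares(g,[.8]);th=s.x[0];print("th",th,s.fun.round(1));P=w(q,(.02-.055*np.cos(.6-th),.05+.055*np.sin(.6-th),.116))
g=lambda b:np.concatenate([proj("top",w(q,(.02,b[0]-.004,.12)))-T(633,192)[1],proj("side",w(q,(.02,b[0]-.004,.12)))-S(163,99)[1]])
s=least_squares(g,[-.15]);print("bar y",s.x,s.fun.round(1))
print("pin",P.round(4),"plate rear",w(q,(.02,s.x[0]-.008,.104)).round(4),"axis",w(q,(.02,.05,.08)).round(4))
for nm,a,z in(("vial",T(462,107),.135),("dish",T(588,387),.094)):
    h=least_squares(lambda c:proj("top",w(q,(*c,z)))-a[1],[0,0]).x;print(nm,h.round(3),w(q,(*h,z)).round(3))
E
python3 fit.py
```

```text
chest [0.5883 0.0984 0.2511]
[[-0.9, -0.1], [-0.1, -0.3], [-0.0, 1.1], [-0.9, 1.7], [-0.5, -1.7], [-1.9, -0.5], [1.1, -1.3], [-2.0, 0.6], [-0.4, -0.1]]
th 0.6448258811368356 [-0.4  0.3 -0.8 -0. ]
bar y [-0.14716177] [-0.7 -0.4 -0.7 -0.5]
pin [0.5427 0.1357 0.116 ] plate rear [ 0.6463 -0.047   0.104 ] axis [0.5953 0.1518 0.08  ]
vial [ 0.087 -0.07 ] [0.69  0.052 0.135]
dish [-0.081 -0.101] [ 0.534 -0.02   0.094]
```

```bash
cat >>h.py <<'E'
def need(cx,cy,z,yaw=True):
    q=np.load("q.npy");o=get_obs();p=np.array(o['tcp_pos']);R=Ro.from_rotvec(o['orientation'])
    tx=R.apply([1,0,0]);tz=R.apply([0,0,1]);d=w(q,(cx,cy,z))-p
    e=(q[2]+np.pi/2-np.arctan2(tx[1],tx[0])+np.pi/2)%np.pi-np.pi/2
    s=p-[q[0],q[1],0];c,n=np.cos(q[2]),np.sin(q[2])
    print("t",round(o['clock'],2),"chest tcp",np.round([c*s[0]+n*s[1],-n*s[0]+c*s[1],s[2]],4),"F",np.round(o['contact_force'],2),"w",round(o['grip_width'],4))
    print("shift units",(d/.06).round(2),"yaw units",round(np.degrees(e)/10,2),"tz",tz.round(3),"j",np.round(o['joints'],2))
E
python3 -c "
from h import *
need(-.030,.010,.22)"
```

```text
t 0.2 chest tcp [-0.5426 -0.6217  0.2002] F [-0.09 -0.03  0.48] w 0.0854
shift units [ 5.66 12.32  0.33] yaw units 8.56 tz [-0.     0.001 -1.   ] j [ 1.13  0.48  0.02  1.56 -0.01  1.11 -0.08]
```

```bash
python3 -m jog '[{"z":1,"jaw":-1},{"x":0.4,"y":0.88,"rz":0.6,"jaw":-1},{"x":0.4,"y":0.88,"rz":0.6,"jaw":-1},{"x":0.4,"y":0.88,"rz":0.6,"jaw":-1},{"x":0.4,"y":0.88,"rz":0.6,"jaw":-1},{"x":0.4,"y":0.88,"rz":0.6,"jaw":-1},{"x":0.4,"y":0.88,"rz":0.6,"jaw":-1},{"x":0.4,"y":0.88,"rz":0.6,"jaw":-1}]' && python3 -m jog '[{"x":0.4,"y":0.88,"rz":0.6,"jaw":-1},{"x":0.4,"y":0.88,"rz":0.6,"jaw":-1},{"x":0.4,"y":0.88,"rz":0.6,"jaw":-1},{"x":0.4,"y":0.88,"rz":0.6,"jaw":-1},{"x":0.4,"y":0.88,"rz":0.6,"jaw":-1},{"x":0.4,"y":0.88,"rz":0.6,"jaw":-1},{"jaw":-1},{"jaw":-1}]' ; python3 -c "
from h import *
need(-.030,.010,.2)"
```

```text
t 0.2 chest tcp [-0.5426 -0.6217  0.2002] F [-0.09 -0.03  0.48] w 0.0854
shift units [ 5.66 12.32 -0.  ] yaw units 8.56 tz [-0.     0.001 -1.   ] j [ 1.13  0.48  0.02  1.56 -0.01  1.11 -0.08]validation failed for argument at $[0]...
```

All the keys seem to be required, so I'll write the rows in full.

```bash
python3 -m jog '[{"rx":0,"ry":0,"rz":0,"x":0,"y":0,"z":1,"jaw":-1},{"rx":0,"ry":0,"rz":0.6,"x":0.4,"y":0.88,"z":0,"jaw":-1},{"rx":0,"ry":0,"rz":0.6,"x":0.4,"y":0.88,"z":0,"jaw":-1},{"rx":0,"ry":0,"rz":0.6,"x":0.4,"y":0.88,"z":0,"jaw":-1},{"rx":0,"ry":0,"rz":0.6,"x":0.4,"y":0.88,"z":0,"jaw":-1},{"rx":0,"ry":0,"rz":0.6,"x":0.4,"y":0.88,"z":0,"jaw":-1},{"rx":0,"ry":0,"rz":0.6,"x":0.4,"y":0.88,"z":0,"jaw":-1},{"rx":0,"ry":0,"rz":0.6,"x":0.4,"y":0.88,"z":0,"jaw":-1}]'; python3 -c "
from h import *
need(-.030,.010,.2)"
```

```text
clock: 1.2
tcp_pos: [0.3858, -0.2677, 0.2609]
orientation: [2.707, 1.593, 0.0]
contact_force: [2.1, -0.2, 0.3]
grip_width: 0.0
gripper_force: 0.0
t 1.2 chest tcp [-0.2872 -0.3043  0.2609] F [ 2.13 -0.19  0.31] w 0.0
shift units [ 2.85  6.14 -1.02] yaw units 4.34 tz [ 0. -0. -1.] j [ 0.77  0.09 -0.31  1.93  0.03  1.12 -0.07]
```

```bash
python3 -m jog '[{"rx":0,"ry":0,"rz":0.62,"x":0.4,"y":0.88,"z":0,"jaw":-1},{"rx":0,"ry":0,"rz":0.62,"x":0.4,"y":0.88,"z":0,"jaw":-1},{"rx":0,"ry":0,"rz":0.62,"x":0.4,"y":0.88,"z":0,"jaw":-1},{"rx":0,"ry":0,"rz":0.62,"x":0.4,"y":0.88,"z":0,"jaw":-1},{"rx":0,"ry":0,"rz":0.62,"x":0.4,"y":0.88,"z":0,"jaw":-1},{"rx":0,"ry":0,"rz":0.62,"x":0.4,"y":0.88,"z":0,"jaw":-1},{"rx":0,"ry":0,"rz":0.62,"x":0.4,"y":0.86,"z":0,"jaw":-1},{"rx":0,"ry":0,"rz":0,"x":0,"y":0,"z":0,"jaw":-1}]'; python3 -c "
from h import *
need(-.030,.010,.108)"
```

```text
clock: 2.2
tcp_pos: [0.5536, 0.1044, 0.2607]
orientation: [-1.919, -2.485, -0.004]
contact_force: [-0.7, 0.1, 0.1]
grip_width: 0.0001
gripper_force: 0.0
t 2.2 chest tcp [-0.0321  0.0145  0.2607] F [-0.66  0.08  0.07] w 0.0001
shift units [ 0.05 -0.06 -2.54] yaw units -0.03 tz [-0.     0.003 -1.   ] j [ 0.25  0.31 -0.67  1.72  0.2   1.18 -0.22]
```

```bash
python3 -m jog '[{"rx":0,"ry":0,"rz":0,"x":0.05,"y":-0.06,"z":-0.8,"jaw":-1},{"rx":0,"ry":0,"rz":0,"x":0,"y":0,"z":-0.8,"jaw":-1},{"rx":0,"ry":0,"rz":0,"x":0,"y":0,"z":-0.6,"jaw":-1},{"rx":0,"ry":0,"rz":0,"x":0,"y":0,"z":-0.3,"jaw":-1},{"rx":0,"ry":0,"rz":0,"x":0,"y":0,"z":0,"jaw":-1}]'; python3 -c "
from h import *
import cv2
need(-.030,.064,.108)
a=cv2.resize(grab_frame('side')[170:310,160:300,::-1],(588,588),interpolation=2)
cv2.imwrite('pics/s2.png',cv2.convertScaleAbs(a,alpha=1.4))"
```

```text
clock: 2.82
tcp_pos: [0.5558, 0.0946, 0.1102]
orientation: [-1.931, -2.477, 0.002]
contact_force: [0.1, -0.3, -0.3]
grip_width: -0.0
gripper_force: 0.0
t 2.83 chest tcp [-0.0325  0.0045  0.1102] F [ 0.05 -0.27 -0.35] w -0.0
shift units [-0.21  0.97 -0.04] yaw units 0.03 tz [-0.002 -0.    -1.   ] j [ 0.2   0.47 -0.61  1.88  0.34  0.9  -0.33]
```

View pics/s2.png

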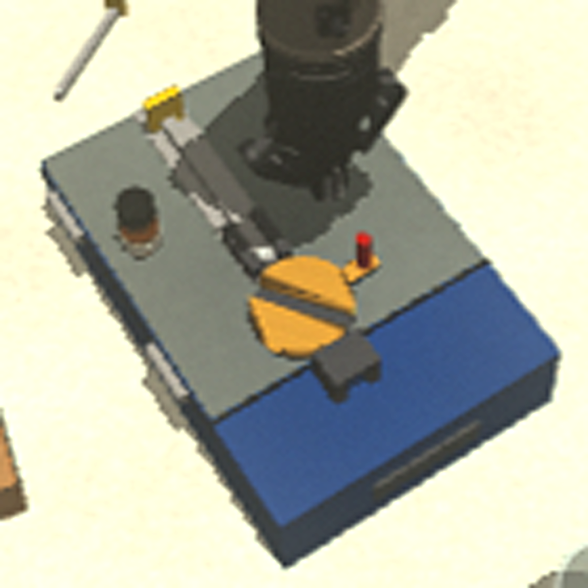

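The fingertips at (335,190) stand behind the pin at (364,250) and are clear of the jar, dish and disc. Now I'll push towards chest +y.

```bash
python3 -m jog '[{"rx":0,"ry":0,"rz":0,"x":-0.04,"y":0.16,"z":0,"jaw":-1},{"rx":0,"ry":0,"rz":0,"x":-0.04,"y":0.16,"z":0,"jaw":-1},{"rx":0,"ry":0,"rz":0,"x":-0.04,"y":0.16,"z":0,"jaw":-1},{"rx":0,"ry":0,"rz":0,"x":-0.04,"y":0.16,"z":0,"jaw":-1},{"rx":0,"ry":0,"rz":0,"x":-0.03,"y":0.16,"z":0,"jaw":-1},{"rx":0,"ry":0,"rz":0,"x":0,"y":0,"z":0,"jaw":-1}]'; python3 -c "
from h import *
import cv2
need(-.030,.064,.108)
a=cv2.resize(grab_frame('side')[170:310,160:300,::-1],(588,588),interpolation=2)
cv2.imwrite('pics/s3.png',cv2.convertScaleAbs(a,alpha=1.4))"
```

```text
clock: 3.62
tcp_pos: [0.5447, 0.1446, 0.1109]
orientation: [-1.928, -2.48, -0.001]
contact_force: [0.5, 0.8, 0.6]
grip_width: 0.0002
gripper_force: 0.0
t 3.62 chest tcp [-0.0308  0.0556  0.1109] F [0.53 0.79 0.57] w 0.0002
shift units [-0.02  0.14 -0.05] yaw units 0.01 tz [ 0.  0. -1.] j [ 0.12  0.47 -0.62  1.88  0.34  0.9  -0.42]
```

View pics/s3.png

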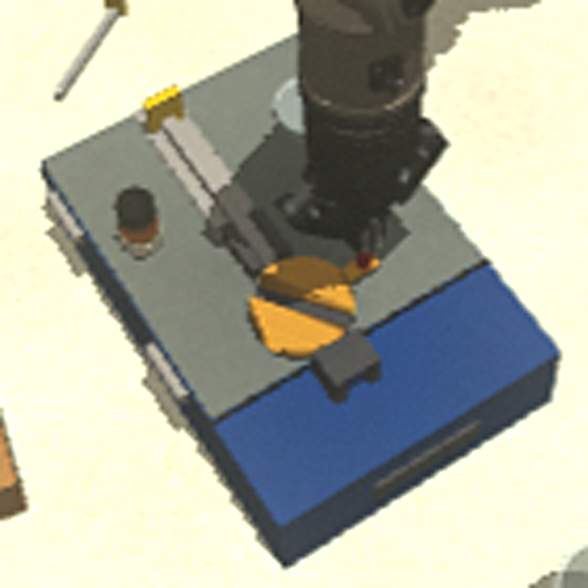

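```bash
python3 - <<'E'
from h import *
import cv2
p=np.array(get_obs()['tcp_pos']);q=np.load('q.npy')
for n in('side','top'):
    u0,s=((160,170),4.2) if n=='side' else ((135,85),4.8)
    k=lambda X:((proj(n,np.array(X))-u0+.5)*s-.5).round(0)
    print(n,"tcp",k(p),"pin top",k(w(q,(-.035,.0475,.132))),"pin base",k(w(q,(-.035,.0475,.098))))
s=cv2.convertScaleAbs(grab_frame('side')[210:260,220:270,::-1],alpha=2.5)
c=cv2.convertScaleAbs(grab_frame('wrist')[:,:,::-1],alpha=1.6)
s=cv2.resize(s,(384,384),interpolation=cv2.INTER_CUBIC)
cv2.imwrite('pics/c4.png',cv2.resize(np.hstack([s,c]),None,fx=.89,fy=.89))
E
```

```text
side tcp [361. 262.] pin top [361. 237.] pin base [361. 261.]
top tcp [304. 366.] pin top [314. 366.] pin base [320. 372.]
```

View pics/c4.png

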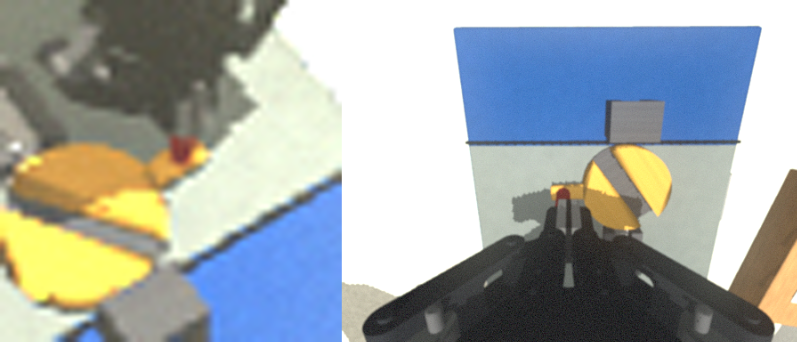

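```bash
python3 - <<'E'
from h import *
import cv2
p=np.array(get_obs()['tcp_pos']);q=np.load('q.npy');C['wrist']=camera_params('wrist')
k=lambda n,X:proj(n,np.array(X)).round(1)
for n in('wrist','side','top'):
    im=grab_frame(n).astype(int);m=(im[...,0]>2.2*im[...,1])&(im[...,0]>2.2*im[...,2])&(im[...,0]>50)
    l,N,st,ce=cv2.connectedComponentsWithStats(m.astype(np.uint8))[0:4]
    print(n,[(s.tolist()) for s in N*0+0] if 0 else [s.tolist() for s in st[1:] if s[4]>3] )
    print(" tcp",k(n,p),"tcp front",k(n,w(q,(-.031,.0666,.111))),"pin top",k(n,w(q,(-.035,.0475,.132))),"pin base",k(n,w(q,(-.035,.0475,.098))),"axis",k(n,w(q,(.02,.05,.098))))
print("wrist cam pos",-np.array(C['wrist']['R']).T@np.array(C['wrist']['t']))
E
```

```text
wrist []
 tcp [254.5 214.7] tcp front [254.3 198.1] pin top [248.2 237.4] pin base [249.2 215.6] axis [321.3 212.3]
side []
 tcp [245.5 231.9] tcp front [247.9 234.8] pin top [245.5 226. ] pin base [245.5 231.9] axis [230.9 241.1]
top []
 tcp [198.2 160.8] tcp front [193.7 161.9] pin top [200.1 160.8] pin base [201.2 162.1] axis [195.5 143.3]
wrist cam pos [0.52602335 0.21770815 0.28408652]
```

The images disagree with the reported pose. From both cameras the tip seems to cover the top of the pin, and the pin hasn't turned, so the tip may sit higher than the TCP reading. I'll back off and probe the bare lid gently.

```bash
python3 -m jog '[{"rx":0,"ry":0,"rz":0,"x":0.06,"y":-0.25,"z":0,"jaw":-1},{"rx":0,"ry":0,"rz":0,"x":0.06,"y":-0.25,"z":0,"jaw":-1},{"rx":0,"ry":0,"rz":0,"x":0.06,"y":-0.25,"z":0,"jaw":-1},{"rx":0,"ry":0,"rz":0,"x":0,"y":0,"z":-0.1,"jaw":-1},{"rx":0,"ry":0,"rz":0,"x":0,"y":0,"z":-0.1,"jaw":-1},{"rx":0,"ry":0,"rz":0,"x":0,"y":0,"z":0,"jaw":-1}]'; python3 -c "
from h import *
need(-.030,.064,.108)"
```

```text
clock: 4.68
tcp_pos: [0.555, 0.099, 0.0981]
orientation: [-1.928, -2.479, 0.001]
contact_force: [-0.0, -0.7, -0.1]
grip_width: -0.0001
gripper_force: 0.0
t 4.67 chest tcp [-0.0322  0.0089  0.0981] F [-0.02 -0.74 -0.14] w -0.0001
shift units [-0.19  0.9   0.17] yaw units 0.01 tz [-0.001  0.    -1.   ] j [ 0.18  0.49 -0.61  1.88  0.35  0.88 -0.35]
```

```bash
python3 -m jog '[{"rx":0,"ry":0,"rz":0,"x":0,"y":0,"z":-0.1,"jaw":-1},{"rx":0,"ry":0,"rz":0,"x":0,"y":0,"z":-0.1,"jaw":-1},{"rx":0,"ry":0,"rz":0,"x":0,"y":0,"z":0,"jaw":-1}]'; python3 -c "
from h import *
import cv2
need(-.030,.064,.108)
C['wrist']=camera_params('wrist');p=np.array(get_obs()['tcp_pos'])
k=lambda X:(proj('wrist',np.array(X))).round(1)
for dz in(0,.02):print('front',k(p+[-.0027,.0107,dz]),k(p+[0,0,dz]))
print('pin top/base',k(w(np.load('q.npy'),(-.035,.0475,.132))),k(w(np.load('q.npy'),(-.035,.0475,.098))))
c=cv2.convertScaleAbs(grab_frame('wrist')[130:310,160:400,::-1],alpha=1.4)
cv2.imwrite('pics/w5.png',cv2.resize(c,None,fx=3,fy=3))"
```

```text
clock: 5.05
tcp_pos: [0.5553, 0.0983, 0.0862]
orientation: [-1.929, -2.478, 0.001]
contact_force: [0.2, -0.6, -0.0]
grip_width: 0.0004
gripper_force: 0.0
t 5.05 chest tcp [-0.0321  0.0082  0.0862] F [ 0.24 -0.65 -0.02] w 0.0004
shift units [-0.2   0.91  0.36] yaw units 0.02 tz [-0.001 -0.    -1.   ] j [ 0.18  0.5  -0.6   1.89  0.37  0.86 -0.36]
front [254.6 200.3] [254.5 214.8]
front [254.6 211.6] [254.5 227.5]
pin top/base [248.4 180.1] [249.7 164.7]
```

View pics/w5.png

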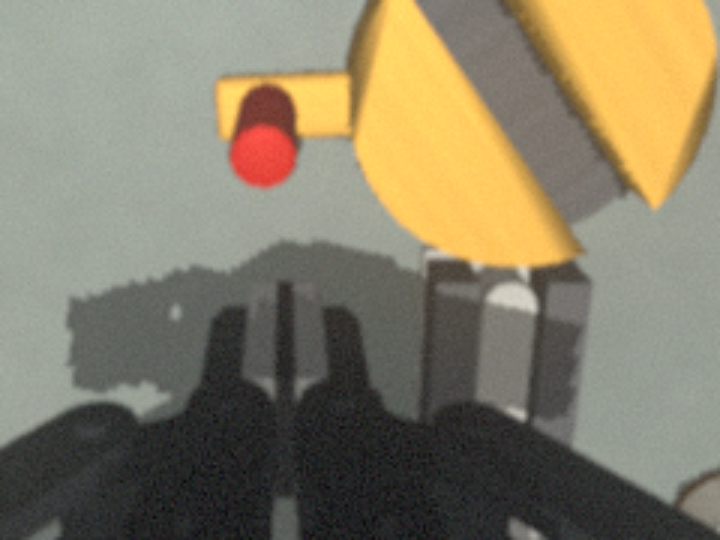

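The wrist view shows the pin top at crop (264,155), exactly where predicted. The fingertips end at (285,283), well short of the predicted TCP, so the real tips are higher or further back than reported. I'll probe lower in small steps.

```bash
python3 -m jog '[{"rx":0,"ry":0,"rz":0,"x":0,"y":0,"z":-0.05,"jaw":-1},{"rx":0,"ry":0,"rz":0,"x":0,"y":0,"z":-0.04,"jaw":-1},{"rx":0,"ry":0,"rz":0,"x":0,"y":0,"z":0,"jaw":-1}]';python3 -m jog '[{"rx":0,"ry":0,"rz":0,"x":0,"y":0,"z":-0.05,"jaw":-1},{"rx":0,"ry":0,"rz":0,"x":0,"y":0,"z":0,"jaw":-1}]'
```

```text
clock: 5.48
tcp_pos: [0.5556, 0.0982, 0.0812]
orientation: [-1.93, -2.478, 0.0]
contact_force: [-0.8, 0.3, 0.3]
grip_width: 0.0
gripper_force: 0.0
clock: 5.72
tcp_pos: [0.5556, 0.0983, 0.0782]
orientation: [-1.93, -2.478, 0.0]
contact_force: [-0.7, -0.5, 1.0]
grip_width: 0.0002
gripper_force: 0.0
```

```bash
python3 -m jog '[{"rx":0,"ry":0,"rz":0,"x":0,"y":0,"z":-0.05,"jaw":-1},{"rx":0,"ry":0,"rz":0,"x":0,"y":0,"z":0,"jaw":-1}]';python3 -m jog '[{"rx":0,"ry":0,"rz":0,"x":0,"y":0,"z":-0.05,"jaw":-1},{"rx":0,"ry":0,"rz":0,"x":0,"y":0,"z":0,"jaw":-1}]'
```

```text
clock: 5.98
tcp_pos: [0.5555, 0.0983, 0.0751]
orientation: [-1.93, -2.478, 0.001]
contact_force: [-0.5, -0.3, 0.1]
grip_width: 0.0002
gripper_force: 0.0
clock: 6.22
tcp_pos: [0.5556, 0.0982, 0.0721]
orientation: [-1.93, -2.478, 0.001]
contact_force: [-0.3, 0.1, 0.8]
grip_width: 0.0001
gripper_force: 0.0
```

```bash
for i in 1; do python3 -m jog '[{"rx":0,"ry":0,"rz":0,"x":0,"y":0,"z":-0.05,"jaw":-1},{"rx":0,"ry":0,"rz":0,"x":0,"y":0,"z":0,"jaw":-1}]'; done | grep -E "tcp|contact"; python3 -m jog '[{"rx":0,"ry":0,"rz":0,"x":0,"y":0,"z":-0.05,"jaw":-1},{"rx":0,"ry":0,"rz":0,"x":0,"y":0,"z":0,"jaw":-1}]'| grep -E "tcp|contact"
```

```text
tcp_pos: [0.5555, 0.0983, 0.0691]
contact_force: [-0.6, 0.2, 1.8]
tcp_pos: [0.5555, 0.0983, 0.0661]
contact_force: [-0.3, 0.3, -0.4]
```

```bash
python3 - <<'E'
from h import *
# fingertip shadow/lid check: numeric fit of tip offset from wrist pixels (tip end row 224, at front half-width h)
C['wrist']=camera_params('wrist');p=np.array(get_obs()['tcp_pos'])
for h in(0,.004,.008,.011):
    for dz in(.0,.01,.02,.03): print(h,dz,proj('wrist',p+[-.248*h,.969*h,dz]).round(1))
E
```

```text
0 0.0 [254.5 214.7]
0 0.01 [254.5 220.7]
0 0.02 [254.5 227.4]
0 0.03 [254.5 235. ]
0.004 0.0 [254.5 209.5]
0.004 0.01 [254.5 215.3]
0.004 0.02 [254.5 221.8]
0.004 0.03 [254.5 229. ]
0.008 0.0 [254.5 204.2]
0.008 0.01 [254.5 209.8]
0.008 0.02 [254.5 216. ]
0.008 0.03 [254.5 222.9]
0.011 0.0 [254.5 200.2]
0.011 0.01 [254.5 205.6]
0.011 0.02 [254.5 211.6]
0.011 0.03 [254.5 218.3]
```

```bash
python3 -m jog '[{"rx":0,"ry":0,"rz":0,"x":0,"y":0,"z":-0.05,"jaw":-1},{"rx":0,"ry":0,"rz":0,"x":0,"y":0,"z":0,"jaw":-1}]'| grep -E "tcp|contact"; python3 -m jog '[{"rx":0,"ry":0,"rz":0,"x":0,"y":0,"z":-0.04,"jaw":-1},{"rx":0,"ry":0,"rz":0,"x":0,"y":0,"z":0,"jaw":-1}]'| grep -E "tcp|contact"
```

```text
tcp_pos: [0.5555, 0.0982, 0.0631]
contact_force: [0.7, -0.4, -0.6]
tcp_pos: [0.5556, 0.0983, 0.0608]
contact_force: [-0.3, 0.5, -0.4]
```

```bash
python3 -m jog '[{"rx":0,"ry":0,"rz":0,"x":0,"y":0,"z":-0.04,"jaw":-1},{"rx":0,"ry":0,"rz":0,"x":0,"y":0,"z":0,"jaw":-1}]'| grep -E "tcp|contact"; python3 -m jog '[{"rx":0,"ry":0,"rz":0,"x":0,"y":0,"z":-0.04,"jaw":-1},{"rx":0,"ry":0,"rz":0,"x":0,"y":0,"z":0,"jaw":-1}]'| grep -E "tcp|contact"
```

```text
tcp_pos: [0.5556, 0.0983, 0.0584]
contact_force: [1.0, -0.3, -0.1]
tcp_pos: [0.5555, 0.0983, 0.056]
contact_force: [0.5, 0.4, 0.4]
```

```bash
python3 -m jog '[{"rx":0,"ry":0,"rz":0,"x":0,"y":0,"z":-0.04,"jaw":-1},{"rx":0,"ry":0,"rz":0,"x":0,"y":0,"z":0,"jaw":-1}]'| grep -E "tcp|contact"; python3 -m jog '[{"rx":0,"ry":0,"rz":0,"x":0,"y":0,"z":-0.03,"jaw":-1},{"rx":0,"ry":0,"rz":0,"x":0,"y":0,"z":0,"jaw":-1}]'| grep -E "tcp|contact"
```

```text
tcp_pos: [0.5556, 0.0983, 0.0536]
contact_force: [-0.4, -0.2, 0.5]
tcp_pos: [0.5556, 0.0983, 0.0518]
contact_force: [0.4, 0.1, 0.3]
```

```bash
python3 -m jog '[{"rx":0,"ry":0,"rz":0,"x":0,"y":0,"z":-0.04,"jaw":-1},{"rx":0,"ry":0,"rz":0,"x":0,"y":0,"z":0,"jaw":-1}]'| grep -E "tcp|contact"; python3 -m jog '[{"rx":0,"ry":0,"rz":0,"x":0,"y":0,"z":-0.04,"jaw":-1},{"rx":0,"ry":0,"rz":0,"x":0,"y":0,"z":0,"jaw":-1}]'| grep -E "tcp|contact"
```

```text
tcp_pos: [0.5559, 0.0984, 0.0497]
contact_force: [-0.8, 0.1, 0.9]
tcp_pos: [0.556, 0.0984, 0.0495]
contact_force: [-7.4, -3.5, 23.4]
```

Contact with the lid comes at a reported z of 0.0497, so the true tip is about 30 mm above the TCP reading. I'll raise to a reported z of 0.078 (tip 28 mm above the lid) and push again.

```bash
python3 -m jog '[{"rx":0,"ry":0,"rz":0,"x":0,"y":0,"z":0.5,"jaw":-1},{"rx":0,"ry":0,"rz":0,"x":-0.03,"y":0.17,"z":0,"jaw":-1},{"rx":0,"ry":0,"rz":0,"x":-0.04,"y":0.17,"z":0,"jaw":-1},{"rx":0,"ry":0,"rz":0,"x":-0.04,"y":0.17,"z":0,"jaw":-1},{"rx":0,"ry":0,"rz":0,"x":-0.04,"y":0.17,"z":0,"jaw":-1},{"rx":0,"ry":0,"rz":0,"x":-0.04,"y":0.17,"z":0,"jaw":-1},{"rx":0,"ry":0,"rz":0,"x":0,"y":0,"z":0,"jaw":-1}]'; python3 -c "
from h import *
import cv2
need(-.027,.068,.078)
c=cv2.convertScaleAbs(grab_frame('wrist')[130:310,160:400,::-1],alpha=1.4)
cv2.imwrite('pics/w6.png',cv2.resize(c,None,fx=3,fy=3))"
```

```text
clock: 9.6
tcp_pos: [0.5439, 0.151, 0.0772]
orientation: [-1.927, -2.48, -0.001]
contact_force: [0.3, -0.3, 0.0]
grip_width: 0.0004
gripper_force: 0.0
t 9.6 chest tcp [-0.03    0.062   0.0772] F [ 0.35 -0.33  0.  ] w 0.0004
shift units [0.02 0.11 0.01] yaw units 0.01 tz [-0.     0.001 -1.   ] j [ 0.08  0.52 -0.6   1.9   0.38  0.84 -0.46]
```

View pics/w6.png

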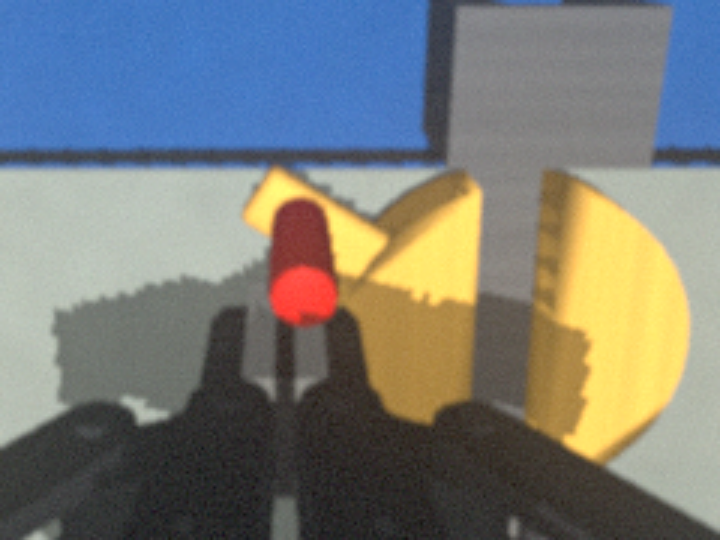

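The disc has turned: the slot edges run almost vertical ((482,170)→(470,400)), and the pin top is at (303,297). I'll compute the angle and then plan the bar push.

```bash
python3 - <<'E'
from h import *
q=np.load('q.npy');C['wrist']=camera_params('wrist')
o=lambda u,v:np.array([160+(u+.5)/3-.5,130+(v+.5)/3-.5])
for e in((303,297),):
    s=least_squares(lambda c:proj('wrist',w(q,(*c,.132)))-o(*e),[-.03,.08]);c=s.x
    d=c-[.02,.05];print('pin',c.round(4),'r',np.hypot(*d).round(4),'th',(.6-np.arctan2(d[1],-d[0])).round(3))
for a,b in(((482,185),(470,400)),((540,185),(527,400))):
    A,B=[least_squares(lambda c:proj('wrist',w(q,(*c,.098)))-o(*e),[.02,.05]).x for e in(a,b)]
    print(A.round(4),B.round(4),'slot ang',np.arctan2(-(A-B)[0],(A-B)[1]).round(3))
need(.02,-.190,.150)
E
```

```text
pin [-0.0272  0.0783] r 0.055 th 0.06
[0.0099 0.0861] [0.011  0.0356] slot ang 0.021
[0.0217 0.0861] [0.0236 0.0355] slot ang 0.039
t 9.65 chest tcp [-0.0302  0.0614  0.0771] F [ 0.22 -0.38  0.14] w -0.0001
shift units [ 1.85 -3.85  1.21] yaw units 0.01 tz [-0.001  0.001 -1.   ] j [ 0.08  0.52 -0.6   1.9   0.38  0.84 -0.46]
```

```bash
python3 -m jog '[{"rx":0,"ry":0,"rz":0,"x":0.04,"y":-0.17,"z":0,"jaw":-1},{"rx":0,"ry":0,"rz":0,"x":0,"y":0,"z":0.9,"jaw":-1},{"rx":0,"ry":0,"rz":0,"x":0.36,"y":-0.73,"z":0.1,"jaw":-1},{"rx":0,"ry":0,"rz":0,"x":0.36,"y":-0.73,"z":0,"jaw":-1},{"rx":0,"ry":0,"rz":0,"x":0.36,"y":-0.73,"z":0,"jaw":-1},{"rx":0,"ry":0,"rz":0,"x":0.36,"y":-0.73,"z":0,"jaw":-1},{"rx":0,"ry":0,"rz":0,"x":0.36,"y":-0.73,"z":0,"jaw":-1},{"rx":0,"ry":0,"rz":0,"x":0,"y":0,"z":0,"jaw":-1}]'; python3 -c "
from h import *
need(.02,-.190,.062)"
```

```text
clock: 10.65
tcp_pos: [0.6552, -0.0872, 0.1363]
orientation: [1.941, 2.469, -0.004]
contact_force: [0.4, 0.5, -0.4]
grip_width: 0.0001
gripper_force: 0.0
t 10.65 chest tcp [ 0.0187 -0.1964  0.1363] F [ 0.35  0.54 -0.38] w 0.0001
shift units [-0.    0.11 -1.24] yaw units 0.07 tz [-0.001 -0.002 -1.   ] j [ 0.42  0.58 -0.55  1.62  0.34  1.04  0.01]
```

```bash
python3 -m jog '[{"rx":0,"ry":0,"rz":0.05,"x":0,"y":0,"z":-0.62,"jaw":-1},{"rx":0,"ry":0,"rz":0,"x":0,"y":0,"z":-0.62,"jaw":-1},{"rx":0,"ry":0,"rz":0,"x":0,"y":0,"z":0,"jaw":-1}]' | grep contact; python3 -c "
from h import *
need(.02,-.057,.062)"
```

```text
contact_force: [0.3, -0.4, 0.9]
t 11.03 chest tcp [ 0.017  -0.1884  0.0599] F [ 0.27 -0.36  0.86] w -0.0001
shift units [-0.5   2.13  0.04] yaw units -0.03 tz [-0.007  0.001 -1.   ] j [ 0.39  0.66 -0.52  1.68  0.39  0.92 -0.03]
```

```bash
python3 -m jog '[{"rx":0,"ry":0,"rz":0,"x":-0.02,"y":0.18,"z":0.04,"jaw":-1},{"rx":0,"ry":0,"rz":0,"x":-0.04,"y":0.18,"z":0,"jaw":-1},{"rx":0,"ry":0,"rz":0,"x":-0.04,"y":0.18,"z":0,"jaw":-1},{"rx":0,"ry":0,"rz":0,"x":-0.05,"y":0.18,"z":0,"jaw":-1},{"rx":0,"ry":0,"rz":0,"x":-0.04,"y":0.18,"z":0,"jaw":-1},{"rx":0,"ry":0,"rz":0,"x":-0.05,"y":0.18,"z":0,"jaw":-1}]' | grep contact; python3 -c "
from h import *
need(.02,-.057,.062)"
```

```text
contact_force: [1.6, -2.8, 3.1]
t 11.78 chest tcp [ 0.0222 -0.1223  0.0653] F [ 1.62 -2.81  3.11] w -0.0001
shift units [-0.31  1.04 -0.06] yaw units -0.03 tz [ 0. -0. -1.] j [ 0.31  0.63 -0.54  1.72  0.39  0.9  -0.13]
```

```bash
python3 -m jog '[{"rx":0,"ry":0,"rz":0,"x":-0.05,"y":0.15,"z":-0.03,"jaw":-1},{"rx":0,"ry":0,"rz":0,"x":-0.05,"y":0.15,"z":0,"jaw":-1},{"rx":0,"ry":0,"rz":0,"x":-0.05,"y":0.15,"z":0,"jaw":-1},{"rx":0,"ry":0,"rz":0,"x":-0.04,"y":0.15,"z":0,"jaw":-1},{"rx":0,"ry":0,"rz":0,"x":-0.04,"y":0.15,"z":0,"jaw":-1},{"rx":0,"ry":0,"rz":0,"x":-0.04,"y":0.15,"z":0,"jaw":-1},{"rx":0,"ry":0,"rz":0,"x":0,"y":0,"z":0,"jaw":-1}]' | grep contact; python3 -c "
from h import *
need(.02,-.057,.062)"
```

```text
contact_force: [0.1, -0.0, -0.7]
t 12.65 chest tcp [ 0.0197 -0.0644  0.0633] F [ 0.14 -0.03 -0.73] w -0.0002
shift units [-0.03  0.12 -0.02] yaw units -0.04 tz [-0.001  0.001 -1.   ] j [ 0.23  0.61 -0.54  1.76  0.39  0.88 -0.23]
```

```bash
python3 -m jog '[{"rx":0,"ry":0,"rz":0,"x":-0.01,"y":0.05,"z":0,"jaw":-1},{"rx":0,"ry":0,"rz":0,"x":-0.02,"y":0.05,"z":0,"jaw":-1}]' | grep -E "tcp|contact";python3 -m jog '[{"rx":0,"ry":0,"rz":0,"x":-0.01,"y":0.04,"z":0,"jaw":-1}]' | grep -E "tcp|contact"; python3 -c "
from h import *
need(.02,-.057,.062)"
```

```text
tcp_pos: [0.622, 0.0447, 0.0631]
contact_force: [1.6, -2.2, -0.5]
tcp_pos: [0.6214, 0.0474, 0.0632]
contact_force: [2.2, -1.4, -0.4]
t 13.03 chest tcp [ 0.0194 -0.0576  0.0632] F [ 2.24 -1.42 -0.44] w 0.0003
shift units [ 0.01  0.01 -0.02] yaw units -0.03 tz [-0.001  0.    -1.   ] j [ 0.22  0.61 -0.54  1.77  0.39  0.88 -0.24]
```

Still only sliding friction, so I'll keep nudging until it stops hard.

```bash
python3 -m jog '[{"rx":0,"ry":0,"rz":0,"x":-0.01,"y":0.03,"z":0,"jaw":-1},{"rx":0,"ry":0,"rz":0,"x":0,"y":0,"z":0,"jaw":-1}]' | grep -E "tcp|contact";python3 -m jog '[{"rx":0,"ry":0,"rz":0,"x":-0.01,"y":0.03,"z":0,"jaw":-1}]' | grep -E "tcp|contact"; python3 -c "
from h import *
need(.02,-.057,.062)"
```

```text
tcp_pos: [0.6213, 0.0475, 0.0632]
contact_force: [2.7, -5.0, -0.6]
tcp_pos: [0.6213, 0.0475, 0.0632]
contact_force: [5.0, -10.5, -0.7]
t 13.4 chest tcp [ 0.0193 -0.0575  0.0632] F [  5.   -10.55  -0.67] w 0.0002
shift units [ 0.01  0.01 -0.02] yaw units -0.02 tz [ 0.001 -0.004 -1.   ] j [ 0.22  0.61 -0.54  1.77  0.4   0.88 -0.25]
```

It stopped hard at tip y −57.5, which puts the plate face at about −46 as expected when home. I'll back off, lift clear and check.

```bash
python3 -m jog '[{"rx":0,"ry":0,"rz":0,"x":0.12,"y":-0.48,"z":0,"jaw":-1},{"rx":0,"ry":0,"rz":0,"x":0,"y":0,"z":1,"jaw":-1},{"rx":0,"ry":0,"rz":0,"x":0,"y":0,"z":1,"jaw":-1},{"rx":0,"ry":0,"rz":0,"x":0,"y":-1,"z":0.2,"jaw":-1},{"rx":0,"ry":0,"rz":0,"x":0,"y":-1,"z":0.2,"jaw":-1},{"rx":0,"ry":0,"rz":0,"x":0,"y":-1,"z":0,"jaw":-1},{"rx":0,"ry":0,"rz":0,"x":0,"y":0,"z":0,"jaw":-1},{"rx":0,"ry":0,"rz":0,"x":0,"y":0,"z":0,"jaw":-1}]'; python3 - <<'E'
from bench import *
import cv2,numpy as np
t=cv2.resize(grab_frame("top")[90:210,135:295,::-1],(400,300),interpolation=2); s=cv2.resize(grab_frame("side")[170:310,160:300,::-1],(400,400),interpolation=2)
t=cv2.copyMakeBorder(t,0,100,0,0,0)
cv2.imwrite("pics/end.png",cv2.convertScaleAbs(np.hstack([t,s]),alpha=1.5))
E
```

```text
clock: 14.4
tcp_pos: [0.6275, -0.1565, 0.2071]
orientation: [-1.918, -2.486, -0.002]
contact_force: [-0.3, 0.3, 0.1]
grip_width: -0.0001
gripper_force: 0.0
```

View pics/end.png

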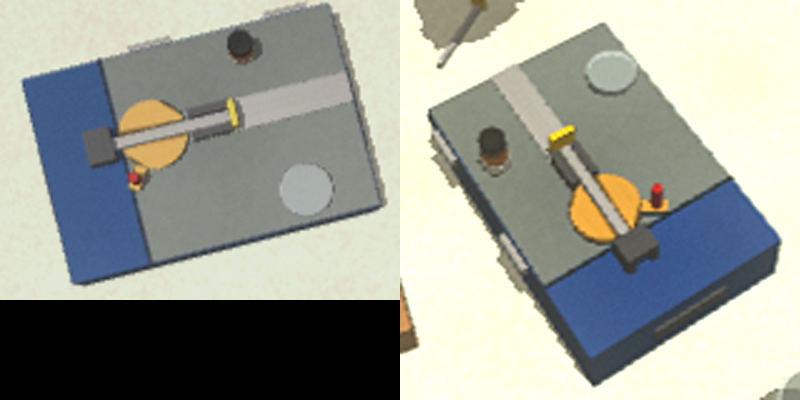

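The bar runs through the disc into the keeper (115,143), with its plate against the guide's end at (233,112). The jar and dish are where they were, and the hand is clear.

```bash
python3 -c "
from bench import r
print(r.hand_in())"
```

```text
the job is handed in; nothing more can be done
None
```

The chest is locked: the disc is in line, the bar is fully home in the keeper with its plate against the guide, and the hand is clear; I handed the job in at about 14.5 s, but the hand-in returned no verdict.

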